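# Clamp the slotted block with the inner knob

## Robot

A 7-joint arm with a two-finger parallel gripper is mounted at the origin on the work surface. World frame = base frame: x ahead of the robot, y to its left, z up, the work surface at z = 0. Lengths are in m, angles in rad, forces in N, time in s.
With the tool pointing down it reaches from about 0.4 to 0.85 m from the base axis. Payload 10.4 kg.
Tool frame: the origin (TCP) lies between the finger pads; the fingertips stand tip_extent ahead of it and the grasp point (between the pads) lies 2 mm behind it (tip_extent is the distance from the TCP to the fingertips, in m); z points along the fingers, y is the direction in which the jaws open and shut (so a half turn about z gives the same grasp; the last joint's range is limited). The gripper opens to 87 mm and grips with 3 to 60 N. Pads are 19 mm wide; open, the fingers measure 117 mm over their backs; the gripper's body (75 mm by 190 mm) begins 51 mm behind the grasp point.
Start: joints at [-1.273, 0.332, -0.065, 1.46, 0.022, 1.35, -0.088], TCP at [0.197, 0.593, 0.24] pointing down, gripper open.
Joint ranges: [-2.6, 2.6], [-0.5, 2.12], [-1.47, 1.34], [0.16, 2.42], [-1.27, 4.41], [0.06, 2.06], [-2.6, 2.6]. Speed limits (rad/s): [2.22, 2.22, 2.79, 2.79, 3.14, 3.14, 3.14].

## Interface

Orientations are given as a unit quaternion [x, y, z, w].
In Python, from bench import read_state, camera, camera_params, close_job, tip_extent gives the robot as it stands. The module is installed in compiled form; this text tells all that it offers.
- The arm moves only by the tool send_rows, never from a script. Its argument "steps" is a list of rows, each a list of 7 numbers: the turn, a rotation vector about the tool's x, y, z in degrees, then the shift along the tool's x, y, z in m, then the gripper's target within -1 to 1 (shut at 1, half-way at 0, fully open at -1). In form: [[ax, ay, az, x, y, z, jaw], ...]. A call has exactly 10 rows; each row shifts and turns the pose as measured when the row begins, along the tool's axes as they then stand; what a row does not reach is not made up. A row lasts 1/10 s, in which the tool goes at most 50 mm and 8.59 degrees, less where a joint would pass 70% of its speed; a pose out of reach is approached as far as the arm can. A call with a gripper value outside its range is refused whole. The fingers move at their own pace and stop on an object; "force" is the grip in N (left out, the last holds). Time passes only in rows, so rows that do not move let the fingers close, or fill a call up. It gives the time, the measured TCP pose, the force and the opening at its end, in the units of the state.
- read_state(): the state, without advancing time (a new reading comes with each control period).
- camera(name): name is "scene" or "top" or "wrist"; returns (picture, depth): 400x640x3 uint8, blue, green, red; 400x640 float32, m along the optical axis (not along the pixel's ray), 0 where there is no reading.
- camera_params(name): a dict with "camera_matrix" (3x3 intrinsics, pixels), "world_from_camera" (4x4, takes a point from camera to world coordinates). Camera axes: x right, y down, z forward; pixel columns grow to the right and rows downward; lengths in m; the calibration is good to about 2 mm. A picture is of the moment at which its call begins: read the wrist's pose just before it. camera_params takes no time and is no camera call; for the wrist camera it gives the pose at the moment of the call.
- close_job(): hands the job in, once; it reports no verdict.
The state is a dict: "time": time; "joint_positions": joint angles; "joint_vel": joint speeds; "joint_torque": joint torques, N m; "ee_pos": TCP position; "eef_rot": TCP orientation; "ft_force": force on the tool from outside, world axes, zero at the start; "torque": the same for the moment, N m; "width": finger opening in m.
Only numpy, scipy, OpenCV 4.12 (cv2) and the standard library are available. Lean on these libraries where they do the work, as an engineer would, in place of code of your own. Each camera call takes 0.05 s, during which the arm holds its last target.

## Task

Set the slotted aluminium block upright on the bed of the clamping fixture, lengthwise and centred between the sprung jaw pad and the stop, and let go of it. Then turn only the small inner knob clockwise until the pad presses the block against the stop with about 12 N (under 8 N is loose, over 16 N marks the block), and let go. Do not turn the wide outer ring, which is already set, do not push the jaw by hand, and leave the other things where they are.

Things in the scene. Friction and masses are not known exactly. Their poses are not given: they have to be found in the camera images.
- fixture: Fixed clamping fixture: dark steel base plate 290 x 110 mm whose top, the bed, is 20 mm above the bench; green gear housing (90 x 96 mm, top 62 mm up) at one end, a stop at the other. Origin on the bench, z up, x along the fixture from housing to stop. Both knobs share a vertical axis at x = -100 mm, y = 0. The jaw pad (28 mm wide, 8 to 34 mm above the bed) faces +x.
- nest (a point): Point on the bed where the middle of the block's underside goes (x = 30 mm, y = 0 in the fixture, same axes), long side along x. Within 3.5 mm in x it fits at every setting; 7 mm in y and 0.15 rad in yaw are allowed. Its long sides are open to the fingers. The stop's face (44 mm wide, 40 mm tall), set by hand, lies 27 to 39 mm from here in +x: where exactly is not reported.
- jaw: Steel jaw sliding along the fixture's x, 18 mm per rad of inner knob. Its origin, at bed height, has x = 18 mm times the knob's value and marks the face of the unloaded pad. Behind the pad a visible spring of 4 N per mm, no preload (free gap 14 mm, bottoms after 10 mm): 12 N is 3 mm of squeeze, 0.17 rad of knob after the block has met the stop.
- fine_grip (a point): Inner (fine) knob: plain steel upright bar grip 34 mm long, 14 mm wide, from 2 to 32 mm above the top of the outer ring. The point lies on the knobs' axis, 20 mm above the ring's top and 100 mm above the bench; x along the bar, z up. Fingertips must stay above the ring's top, 20 mm below this point.
- fine_knob (a joint): Inner knob's angle in rad, growing clockwise from above, which advances the jaw. Starts at 0 to 0.2 (at 0 the bar lies along the fixture's x), ends at 2.0. The block meets the stop at 0.61 to 1.28. Steady drag 0.34 N m, which also holds the clamp when let go; pushing the block adds 0.01 to 0.03 N m; clamping adds 0.018 N m per newton (12 N: 0.22 N m above free running).
- ring_mark (a point): Point on the upper face of the outer (coarse) ring, 30 mm from the knobs' axis, at its black line, 80 mm above the bench. The ring is a ribbed steel disc 68 mm across and 18 mm high that turns very easily (0.03 N m) about the same axis; it must not turn more than about 0.13 rad (4 mm at this point).
- block_mid (a point): Slotted block: bare aluminium, 46 mm long (x), 30 mm wide (y), 42 mm high, about 0.14 kg, with an open slot 12 mm wide and 14 mm deep along the whole length of its top. The point is the centre of the block, 21 mm above its underside. It stands on the bench in a row with two others of the same outer size.
- block: The same slotted block; origin at the centre of its underside.
- plain_block: Bystander: aluminium block of the same outer size without a slot. Origin under its centre.
- step_block: Bystander: aluminium block of the same outer size, one half 14 mm lower (a step). Origin under its centre.
- oil_can: Bystander: copper oil can, 68 mm across, 140 mm high with its thin spout. Origin under its centre.
- wrench: Bystander: wrench lying on the bench.
- plug_gauge: Bystander: steel plug gauge, 32 mm across, 60 mm high, upright.
- bolt: Bystander: dark bolt standing on its 26 mm head, 55 mm high.
- collar: Bystander: dark steel collar 48 mm across, 18 mm high, lying flat.
- brush: Bystander: small brush lying on the bench.
There are look-alikes about, which are no part of the job. What is shaped like the block but black or red is not meant.

How it is judged:
By the outcome, as a careful person would: the job done as asked, in the order asked, and still so for the second after the job is handed in, with the robot touching nothing.
It also fails if it takes over 64 s, if anything falls off the work surface, if the arm or the gripper's body presses on something with over 40 N, if the wrist force passes 120 N, or if a joint passes its speed limit or range.

## Working session

There is one attempt and no reset: what is moved stays moved. The work goes in short steps, Python scripts to look and compute and a tool call to move; the robot and the scene stay as the last step left them, time stands still between calls to the robot, and variables do not carry over. Pictures are saved under pics/ and viewed, and the job is handed in when it is done.

Besides the shell and the picture viewer there is one more tool, called by a JSON object that holds its "fn" and its "kwargs". send_rows: Moves the arm, as the interface text tells. Its arguments: {"type":"object","properties":{"steps":{"type":"array"},"force":{"type":"number"}},"required":["steps"]}

```bash
mkdir -p pics; ls; python3 - <<'E'
from bench import *
import cv2,numpy as np
print(read_state()); print(tip_extent if not callable(tip_extent) else tip_extent())
for n in ("scene","top","wrist"):
    p=camera_params(n); im,d=camera(n)
    np.savez(f"pics/{n}0.npz",im=im,d=d,K=p["camera_matrix"],T=p["world_from_camera"])
    cv2.imwrite(f"pics/{n}0.png",im); print(n,np.round(p["camera_matrix"],1).tolist(),np.round(p["world_from_camera"],3).tolist())
E
```

```text
pics
{'time': 0.0, 'joint_positions': array([-1.27258276,  0.33289423, -0.06464271,  1.46093377,  0.0215901 ,
        1.34994129, -0.08848326]), 'joint_vel': array([-0.0005489 , -0.0009226 ,  0.00145998,  0.00046402,  0.00128064,
       -0.00093937,  0.00199544]), 'joint_torque': array([ 1.11707075e-03, -6.23253250e+01,  2.55498692e-02, -3.89917874e+01,
       -6.11521932e-02,  3.93564859e-02,  1.21915341e-04]), 'ee_pos': array([0.19700372, 0.59274521, 0.23874344]), 'eef_rot': array([ 1.59728998e-01,  9.87160624e-01, -7.36739518e-04, -7.92596800e-05]), 'ft_force': array([ 0.19853028,  0.80225979, -0.44041122]), 'torque': array([-0.01556606, -0.02469076,  0.02277462]), 'width': 0.08719362810422714}
0.017
scene [[413.0, 0.0, 315.2], [0.0, 413.0, 195.8], [0.0, 0.0, 1.0]] [[-0.83, 0.409, -0.38, 0.859], [0.558, 0.623, -0.548, 0.539], [0.012, -0.667, -0.745, 0.707], [0.0, 0.0, 0.0, 1.0]]
top [[389.6, 0.0, 317.2], [0.0, 389.6, 196.3], [0.0, 0.0, 1.0]] [[0.011, -0.981, 0.196, 0.412], [-1.0, -0.01, 0.009, 0.084], [-0.007, -0.196, -0.981, 0.849], [0.0, 0.0, 0.0, 1.0]]
wrist [[312.8, 0.0, 317.3], [0.0, 312.8, 204.5], [0.0, 0.0, 1.0]] [[0.315, 0.905, 0.285, 0.12], [0.949, -0.3, -0.096, 0.619], [-0.001, 0.301, -0.954, 0.385], [0.0, 0.0, 0.0, 1.0]]
```

View pics/scene0.png

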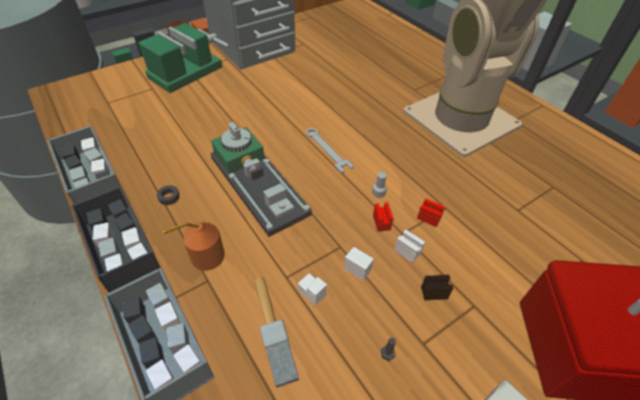

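View pics/top0.png

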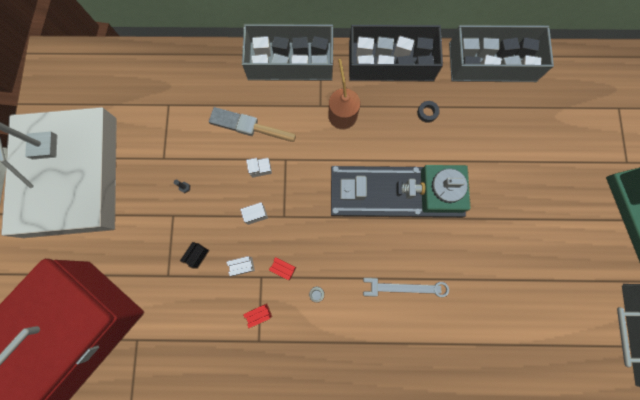

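View pics/wrist0.png

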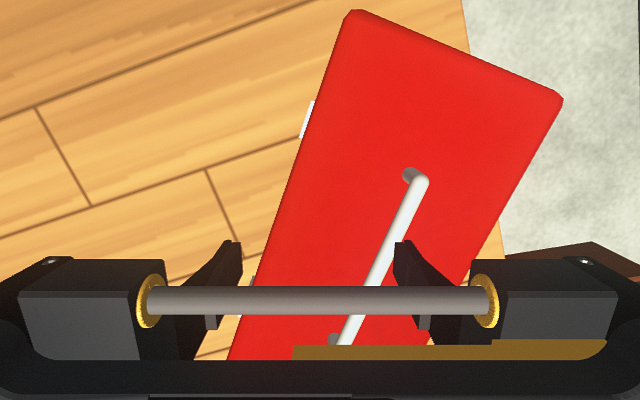

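The slotted bare block is at about (239,266) in the top view and (410,245) in the scene view. The fixture housing is at (448,188) in the top view, with the stop to its left near (348,188). Next I'll enlarge these areas and measure them.

```bash
cat > h.py <<'E'
import numpy as np,cv2
from bench import *
from scipy.spatial.transform import Rotation as R
def load(n):
    z=np.load(f"pics/{n}.npz"); return z["im"],z["d"],z["K"],z["T"]
def snap(cam,n):
    p=camera_params(cam); im,d=camera(cam)
    np.savez(f"pics/{n}.npz",im=im,d=d,K=p["camera_matrix"],T=p["world_from_camera"]); cv2.imwrite(f"pics/{n}.png",im); return load(n)
def ray(uv,K,T):
    r=T[:3,:3]@np.linalg.inv(K)@np.array([uv[0],uv[1],1.]); return T[:3,3],r
def onplane(uv,z,K,T):
    o,r=ray(uv,K,T); return o+r*(z-o[2])/r[2]
def pix(P,K,T):
    q=np.linalg.inv(T)@np.append(P,1); q=K@q[:3]; return q[:2]/q[2]
def tri(obs):
    A=np.zeros((3,3));b=np.zeros(3)
    for uv,K,T in obs:
        o,r=ray(uv,K,T); r=r/np.linalg.norm(r); M=np.eye(3)-np.outer(r,r); A+=M; b+=M@o
    return np.linalg.solve(A,b)
def cloud(n):
    im,d,K,T=load(n); v,u=np.mgrid[:400,:640]
    P=np.stack([(u-K[0,2])/K[0,0]*d,(v-K[1,2])/K[1,1]*d,d],-1)@T[:3,:3].T+T[:3,3]
    P[d==0]=np.nan; return P
E
python3 - <<'E'
from h import *
im,d,K,T=load("top0"); P=cloud("top0")
for uv in [(239,266),(253,213),(259,166),(448,188),(348,188),(410,188),(300,230),(376,205)]: print(uv,np.round(P[uv[1],uv[0]],3))
c=[im[145:290,215:345],im[150:230,320:480]]
cv2.imwrite("pics/c1.png",cv2.resize(c[0],None,fx=4,fy=4,interpolation=2)); cv2.imwrite("pics/c2.png",cv2.resize(c[1],None,fx=5,fy=5,interpolation=2))
im,d,K,T=load("scene0"); P=cloud("scene0")
for uv in [(410,245),(236,135),(277,200)]: print(uv,np.round(P[uv[1],uv[0]],3))
cv2.imwrite("pics/c3.png",cv2.resize(im[110:240,200:330],None,fx=4,fy=4,interpolation=2))
E
```

```text
(239, 266) [0.426 0.253 0.027]
(253, 213) [0.536 0.225 0.043]
(259, 166) [0.641 0.219 0.031]
(448, 188) [ 0.583 -0.17   0.087]
(348, 188) [0.592 0.026 0.04 ]
(410, 188) [ 0.59  -0.102  0.055]
(300, 230) [0.506 0.129 0.001]
(376, 205) [ 0.559 -0.035  0.024]
(410, 245) [0.437 0.259 0.041]
(236, 135) [ 0.597 -0.159  0.1  ]
(277, 200) [0.595 0.013 0.039]
```

View pics/c1.png

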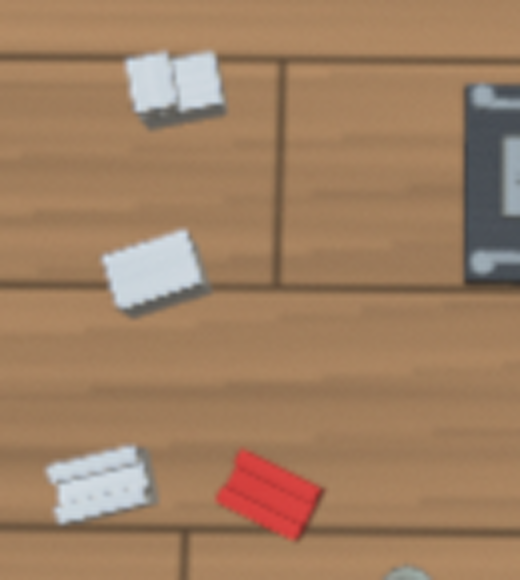

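View pics/c2.png

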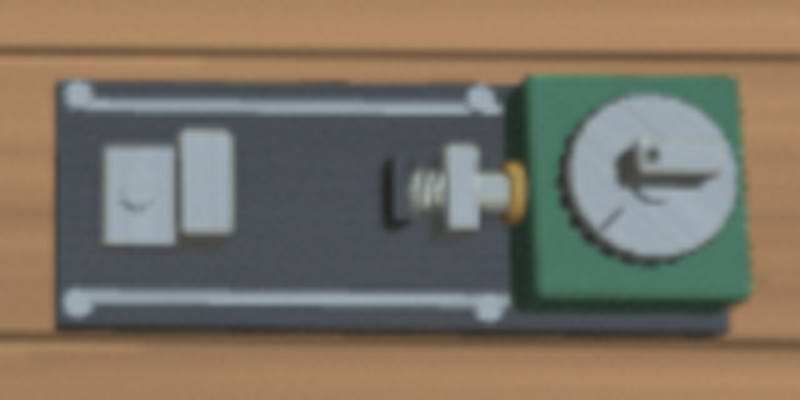

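View pics/c3.png

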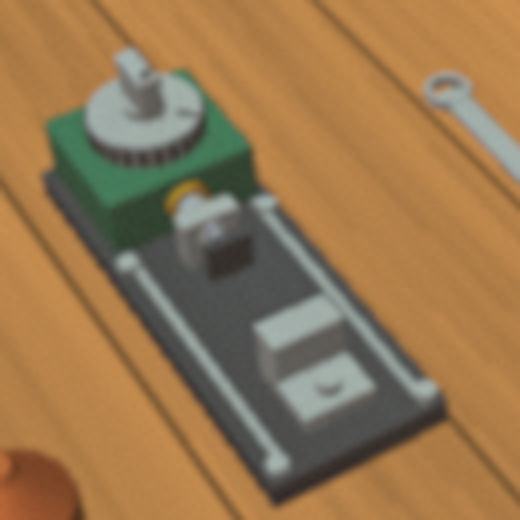

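```bash
python3 - <<'E'
from h import *
im,d,K,T=load("top0")
C=lambda u,v:(215+(u+.5)/4-.5,145+(v+.5)/4-.5)
D=lambda u,v:(320+(u+.5)/5-.5,150+(v+.5)/5-.5)
q=[onplane(C(*p),.042,K,T) for p in [(46,465),(135,445),(150,500),(57,524)]]
print(np.round(q,4).tolist(), np.round(np.mean(q,0),4))
e=(q[0]-q[1])+(q[3]-q[2]); print("block long dir ang",np.arctan2(e[1],e[0]))
q=[onplane(D(*p),.02,K,T) for p in [(56,82),(60,328)]]; print("plate end",np.round(q,4))
q=[onplane(D(*p),.02,K,T) for p in [(56,82),(515,85),(60,328),(728,333)]]; print(np.round(q,4))
h=[onplane(D(*p),.062,K,T) for p in [(528,74),(737,76),(750,298),(535,303)]]; print(np.round(h,4),np.mean(h,0))
print("ring",onplane(D(652,178),.08,K,T)," stopface",onplane(D(235,183),.06,K,T)," mark",onplane(D(610,220),.08,K,T))
E
```

```text
[[0.4362, 0.2764, 0.042], [0.4469, 0.2313, 0.042], [0.4192, 0.2224, 0.042], [0.4067, 0.2691, 0.042]] [0.4273 0.2498 0.042 ]
block long dir ang 1.8172252209397548
plate end [[0.6456 0.0625 0.02  ]
 [0.5362 0.0603 0.02  ]]
[[ 0.6456  0.0625  0.02  ]
 [ 0.6461 -0.1393  0.02  ]
 [ 0.5362  0.0603  0.02  ]
 [ 0.5369 -0.2257  0.02  ]]
[[ 0.639  -0.1336  0.062 ]
 [ 0.6389 -0.2206  0.062 ]
 [ 0.5451 -0.2199  0.062 ]
 [ 0.5421 -0.1323  0.062 ]] [ 0.59128736 -0.17659626  0.062     ]
ring [ 0.59073475 -0.17670679  0.08      ]  stopface [ 0.59162135 -0.01089349  0.06      ]  mark [ 0.57324818 -0.15890612  0.08      ]
```

```bash
python3 - <<'E'
from h import *
im,d,K,T=load("top0"); P=cloud("top0")
for n in ["top0","scene0"]:
    im=load(n)[0].astype(int); P=cloud(n); m=(P[...,2]>.12)&(P[...,0]>0.1)&(P[...,0]<.7)&(abs(P[...,1])<.75)
    red=(im[...,2]>120)&(im[...,1]<60)&m
    if red.any(): print(n,np.nanmax(P[red],0),np.nanmin(P[red],0))
    s=m&~red&(P[...,2]<.5)
    print(np.unique(np.round(P[s][:,:2],1),axis=0,return_counts=True))
E
```

```text
top0 [0.43285568 0.6428021  0.15543626] [0.20162283 0.45026744 0.12033393]
(array([[0.2, 0.5],
       [0.2, 0.6],
       [0.3, 0.4],
       [0.3, 0.5],
       [0.3, 0.6],
       [0.4, 0.5],
       [0.4, 0.6],
       [0.6, 0.6],
       [0.6, 0.7],
       [0.7, 0.7]]), array([193,  14,   3, 439, 460, 243,  95, 264,   2, 213]))
scene0 [0.43484059 0.63087238 0.15358567] [0.22854173 0.45214231 0.12006317]
(array([[ 0.2, -0.5],
       [ 0.2,  0.5],
       [ 0.3, -0.7],
       [ 0.3, -0.5],
       [ 0.3,  0.5],
       [ 0.3,  0.6],
       [ 0.4, -0.7],
       [ 0.4, -0.6],
       [ 0.4, -0.5],
       [ 0.4,  0.5],
       [ 0.4,  0.6],
       [ 0.5, -0.7],
       [ 0.5, -0.6],
       [ 0.6, -0.7],
       [ 0.6, -0.6]]), array([248,  17,   4, 896, 124, 130, 165, 409, 520, 336, 392,  52,  85,
        30, 203]))
```

```bash
python3 - <<'E'
import numpy as np
w=np.array([.23,-.343])/10
for i in range(10):
    t=np.radians(71.6-8.2*min(i,7)); print(i,round(w@[-np.sin(t),np.cos(t)],3),round(w@[np.cos(t),np.sin(t)],3))
E
```

```text
0 -0.033 -0.025
1 -0.036 -0.02
2 -0.038 -0.015
3 -0.04 -0.009
4 -0.041 -0.004
5 -0.041 0.002
6 -0.04 0.008
7 -0.039 0.014
8 -0.039 0.014
9 -0.039 0.014
```

{"fn": "send_rows", "kwargs": {"steps": [[0, 0, 8.2, -0.033, -0.025, 0, -1], [0, 0, 8.2, -0.036, -0.02, 0, -1], [0, 0, 8.2, -0.038, -0.015, 0, -1], [0, 0, 8.2, -0.04, -0.009, 0, -1], [0, 0, 8.2, -0.041, -0.004, 0, -1], [0, 0, 8.2, -0.041, 0.002, 0, -1], [0, 0, 8.2, -0.04, 0.008, 0, -1], [0, 0, 0, -0.039, 0.014, 0, -1], [0, 0, 0, -0.039, 0.014, 0, -1], [0, 0, 0, -0.039, 0.014, 0, -1]], "force": 20}}

```text
time: 1.15
ee_pos: [0.4223, 0.2374, 0.2354]
eef_rot: [0.627, 0.779, -0.003, -0.001]
ft_force: [0.3, 0.9, -0.7]
width: 0.087
```

```bash
python3 - <<'E'
from h import *
s=read_state(); print(s["time"],s["ee_pos"],R.from_quat(s["eef_rot"]).as_matrix().round(3).tolist(),s["joint_positions"].round(2),s["ft_force"])
snap("wrist","w1")
E
```

```text
1.15 [0.42230279 0.23741578 0.23543239] [[-0.214, 0.977, -0.005], [0.977, 0.214, -0.002], [-0.001, -0.006, -1.0]] [-0.91  0.02  0.31  1.84 -0.01  1.29 -0.38] [ 0.34636816  0.88377355 -0.6793194 ]
```

View pics/w1.png

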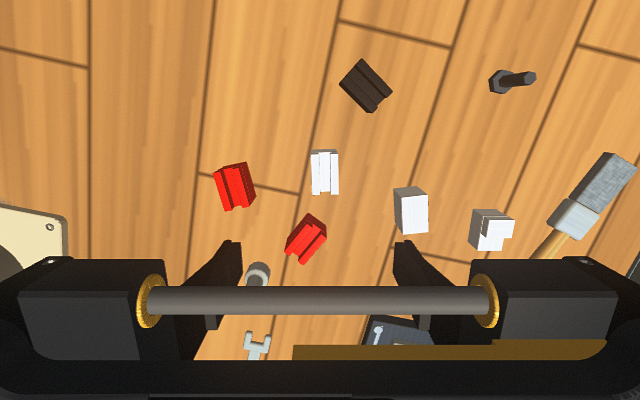

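```bash
cat >> h.py <<'E'
def whiteblob(im,near,thr=150,dist=60):
    hsv=cv2.cvtColor(im,cv2.COLOR_BGR2HSV); m=((hsv[...,1]<50)&(hsv[...,2]>thr)).astype(np.uint8)
    n,l,s,c=cv2.connectedComponentsWithStats(m)
    out=[(i,s[i].tolist(),c[i]) for i in range(1,n) if s[i,4]>15 and np.hypot(*(c[i]-near))<dist]
    return m,l,out
E
python3 - <<'E'
from h import *
im,d,K,T=load("w1")
m,l,o=whiteblob(im,(325,172),dist=40); print(o)
cv2.imwrite("pics/c4.png",cv2.resize(im[140:205,290:360],None,fx=8,fy=8,interpolation=0))
P=cloud("w1"); print(P[172,318],P[172,325],P[172,333])
E
```

```text
[(1, [310, 152, 29, 43, 1086], array([324.30662983, 172.67219153]))]
[0.4206361  0.25074519 0.04202227] [0.42901572 0.24980269 0.02869   ] [0.43669853 0.25442444 0.04265056]
```

View pics/c4.png

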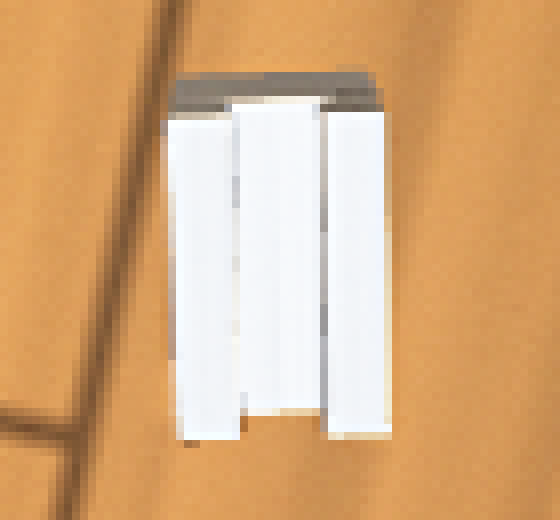

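```bash
python3 - <<'E'
from h import *
im,d,K,T=load("w1"); im2,d2,K2,T2=load("top0")
C=lambda u,v:(290+u/8-.5,140+v/8-.5)
D=lambda u,v:(215+(u+.5)/4-.5,145+(v+.5)/4-.5)
c=[C(*p) for p in [(165,120),(384,112),(391,438),(178,440)]]
q=np.array([onplane(p,.042,K,T) for p in c]); print(q.round(4).tolist(),q.mean(0).round(4))
print("sizes",[np.linalg.norm(q[i]-q[i-1]).round(4) for i in range(4)])
e=q[0]-q[3]+q[1]-q[2]; w=q[1]-q[0]+q[2]-q[3]; print("long",np.degrees(np.arctan2(e[1],e[0])),"w",np.degrees(np.arctan2(w[1],w[0])))
# match to top view: world far (+y) end: top image left
t=[D(46,465),D(57,524),D(150,500),D(135,445)]
from itertools import product
for i in range(4):
    j=min(range(4),key=lambda j:np.linalg.norm(pix(q[i],K2,T2)-t[j])); print(tri([(c[i],K,T),(t[j],K2,T2)]).round(4))
E
```

```text
[[0.4082, 0.2677, 0.042], [0.4368, 0.2751, 0.042], [0.4485, 0.2309, 0.042], [0.4193, 0.2241, 0.042]] [0.4282 0.2494 0.042 ]
sizes [np.float64(0.045), np.float64(0.0296), np.float64(0.0457), np.float64(0.03)]
long 104.54736734890419 w 13.77566791549126
[0.4074 0.2683 0.046 ]
[0.4363 0.2756 0.0458]
[0.4475 0.2311 0.0435]
[0.4194 0.223  0.0381]
```

{"fn": "send_rows", "kwargs": {"steps": [[0, 0, -1.8, 0.0105, 0.0083, 0.02, -0.4], [0, 0, 0, 0, 0, 0.03, -0.4], [0, 0, 0, 0, 0, 0.03, -0.4], [0, 0, 0, 0, 0, 0.03, -0.4], [0, 0, 0, 0, 0, 0.03, -0.4], [0, 0, 0, 0, 0, 0.01, -0.4], [0, 0, 0, 0, 0, 0, -0.4], [0, 0, 0, 0, 0, 0, -0.4], [0, 0, 0, 0, 0, 0, -0.4], [0, 0, 0, 0, 0, 0, -0.4]]}}

```text
time: 2.2
ee_pos: [0.4354, 0.2411, 0.0849]
eef_rot: [0.62, 0.784, 0.001, 0.0]
ft_force: [0.3, 0.5, 0.1]
width: 0.0611
```

```bash
python3 - <<'E'
from h import *
s=read_state(); print(s["time"],s["ee_pos"],R.from_quat(s["eef_rot"]).as_matrix().round(3).tolist(),s["width"])
snap("wrist","w2")
E
```

```text
2.2 [0.43536744 0.24110306 0.08491231] [[-0.231, 0.973, 0.001], [0.973, 0.231, 0.0], [-0.0, 0.001, -1.0]] 0.06105355860212812
```

View pics/w2.png

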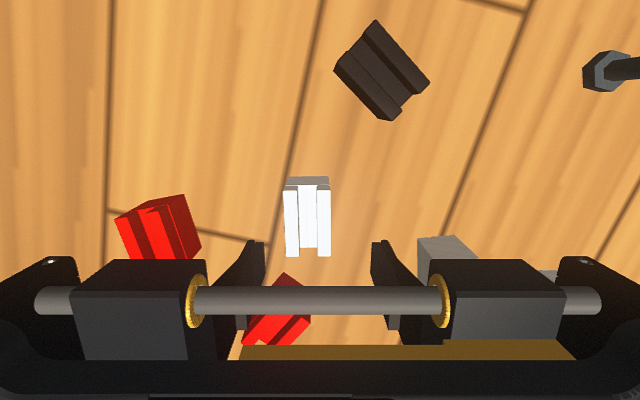

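```bash
python3 - <<'E'
from h import *
im,d,K,T=load("w2")
c0=im[165:270,270:350]; cv2.imwrite("pics/c5.png",cv2.resize(c0,None,fx=7,fy=7,interpolation=0))
P=cloud("w2");print(P[225,290],P[225,325])
E
```

```text
[0.41737312 0.24679586 0.04261953] [0.43935398 0.25176929 0.04204947]
```

View pics/c5.png

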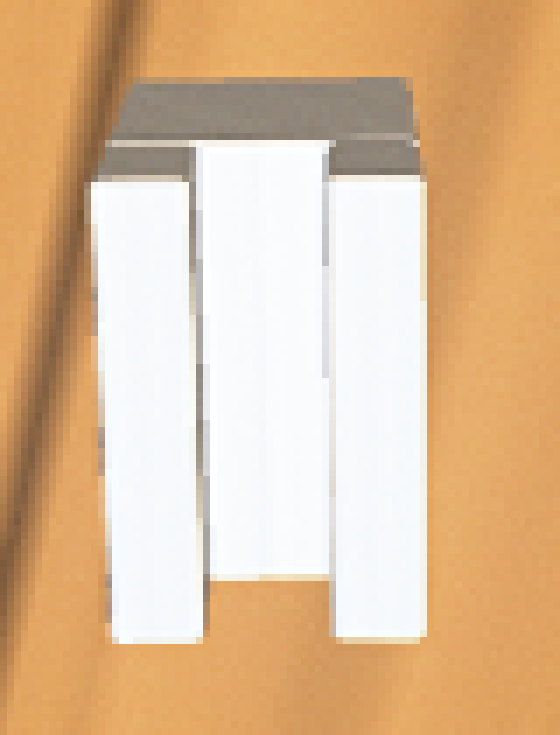

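```bash
python3 - <<'E'
from h import *
im,d,K,T=load("w2"); im1,d1,K1,T1=load("w1")
C=lambda u,v:(270+u/7-.5,165+v/7-.5)
c=[C(*p) for p in [(91,180),(427,178),(427,641),(112,641)]]
D=lambda u,v:(290+u/8-.5,140+v/8-.5)
c1=[D(*p) for p in [(165,120),(384,112),(391,438),(178,440)]]
q=np.array([onplane(p,.042,K,T) for p in c]); print(q.round(4).tolist(),q.mean(0).round(4))
print("sizes",[np.linalg.norm(q[i]-q[i-1]).round(4) for i in range(4)])
e=q[0]-q[3]+q[1]-q[2]; w=q[1]-q[0]+q[2]-q[3]; print("long",np.degrees(np.arctan2(e[1],e[0])),"w",np.degrees(np.arctan2(w[1],w[0])))
t=np.array([tri([(c[i],K,T),(c1[i],K1,T1)]) for i in range(4)]); print(t.round(4),t.mean(0))
s=read_state(); Rm=R.from_quat(s["eef_rot"]).as_matrix()
print("tool delta",(Rm.T@(np.array([*q.mean(0)[:2],.022])-s["ee_pos"])).round(4), "tool y yaw",np.degrees(np.arctan2(Rm[1,1],Rm[0,1])))
E
```

```text
[[0.4081, 0.2682, 0.042], [0.4371, 0.2753, 0.042], [0.4482, 0.2311, 0.042], [0.419, 0.2242, 0.042]] [0.4281 0.2497 0.042 ]
sizes [np.float64(0.0454), np.float64(0.0299), np.float64(0.0456), np.float64(0.03)]
long 104.04360476017536 w 13.487563170500163
[[0.408  0.2673 0.0391]
 [0.4371 0.275  0.041 ]
 [0.4485 0.2306 0.041 ]
 [0.4192 0.2241 0.042 ]] [0.42819661 0.24925921 0.04078089]
tool delta [ 0.01   -0.0053  0.063 ] tool y yaw 13.340489721793418
```

Two wrist views agree: the block centre is (0.428, 0.2495), its top is 41–42 mm up and its yaw is 14°. I'll go down and grip it.

{"fn": "send_rows", "kwargs": {"steps": [[0, 0, -0.5, 0.01, -0.0053, 0, -0.4], [0, 0, 0, 0, 0, 0.015, -0.4], [0, 0, 0, 0, 0, 0.02, -0.4], [0, 0, 0, 0, 0, 0.015, -0.4], [0, 0, 0, 0, 0, 0.009, -0.4], [0, 0, 0, 0, 0, 0, -0.4], [0, 0, 0, 0, 0, 0, -0.4], [0, 0, 0, 0, 0, 0, 0.9], [0, 0, 0, 0, 0, 0, 0.9], [0, 0, 0, 0, 0, 0, 0.9]], "force": 20}}

```text
time: 3.25
ee_pos: [0.4279, 0.2567, 0.0297]
eef_rot: [0.615, 0.789, 0.006, 0.0]
ft_force: [0.7, -0.2, -0.4]
width: 0.0442
```

```bash
python3 - <<'E'
from h import *
s=read_state(); print(s["time"],s["ee_pos"],R.from_quat(s["eef_rot"]).as_matrix().round(3).tolist(),s["width"],s["ft_force"])
E
```

```text
3.25 [0.42793831 0.25671137 0.02969287] [[-0.244, 0.97, 0.008], [0.97, 0.244, 0.008], [0.006, 0.01, -1.0]] 0.0442168831502733 [ 0.71518273 -0.19982759 -0.41235746]
```

{"fn": "send_rows", "kwargs": {"steps": [[0.57, -0.34, 0, -0.007, -0.0017, 0.004, -0.2], [0, 0, 0, 0, 0, 0.004, -0.2], [0, 0, 0, 0, 0, 0, -0.2], [0, 0, 0, 0, 0, 0, -0.2], [0, 0, 0, 0, 0, 0, -0.2], [0, 0, 0, 0, 0, 0, -0.2], [0, 0, 0, 0, 0, 0, -0.2], [0, 0, 0, 0, 0, 0, -0.2], [0, 0, 0, 0, 0, 0, -0.2], [0, 0, 0, 0, 0, 0, -0.2]]}}

```text
time: 4.25
ee_pos: [0.4284, 0.2489, 0.0214]
eef_rot: [0.615, 0.789, -0.0, -0.0]
ft_force: [-0.2, 0.4, 0.8]
width: 0.0524
```

```bash
python3 - <<'E'
from h import *
s=read_state(); print(s["time"],s["ee_pos"],R.from_quat(s["eef_rot"]).as_matrix().round(3).tolist(),s["width"],s["ft_force"],s["joint_vel"].round(3))
E
```

```text
4.25 [0.42840766 0.24893594 0.02140698] [[-0.244, 0.97, -0.001], [0.97, 0.244, 0.0], [0.0, -0.001, -1.0]] 0.052432474455563496 [-0.1707737   0.37926221  0.81691554] [-0.001 -0.001 -0.001 -0.    -0.002  0.001 -0.   ]
```

{"fn": "send_rows", "kwargs": {"steps": [[0, 0, 0, 0, 0, 0, 0.9], [0, 0, 0, 0, 0, 0, 0.9], [0, 0, 0, 0, 0, 0, 0.9], [0, 0, 0, 0, 0, 0, 0.9], [0, 0, 0, 0, 0, 0, 0.9], [0, 0, 0, 0, 0, 0, 0.9], [0, 0, 0, 0, 0, -0.01, 0.9], [0, 0, 0, 0, 0, -0.02, 0.9], [0, 0, 0, 0, 0, -0.02, 0.9], [0, 0, 0, 0, 0, -0.02, 0.9]], "force": 25}}

```text
time: 5.25
ee_pos: [0.4265, 0.2472, 0.0925]
eef_rot: [0.615, 0.789, -0.003, -0.001]
ft_force: [-0.2, -0.3, -2.1]
width: 0.0297
```

```bash
python3 - <<'E'
from h import *
s=read_state(); print(s["time"],s["ee_pos"],R.from_quat(s["eef_rot"]).as_matrix().round(3).tolist(),s["width"],s["ft_force"])
E
```

```text
5.25 [0.42649473 0.24724759 0.0924613 ] [[-0.243, 0.97, -0.005], [0.97, 0.243, -0.005], [-0.003, -0.006, -1.0]] 0.029659026871782127 [-0.15036818 -0.29252702 -2.0883749 ]
```

{"fn": "send_rows", "kwargs": {"steps": [[0, 0, 7, -0.0367, 0.0078, -0.016, 0.9], [0, 0, 7, -0.0355, 0.0122, -0.016, 0.9], [0, 0, 0, -0.034, 0.0165, -0.016, 0.9], [0, 0, 0, -0.034, 0.0165, -0.016, 0.9], [0, 0, 0, -0.034, 0.0165, -0.016, 0.9], [0, 0, 0, -0.034, 0.0165, -0.016, 0.9], [0, 0, 0, -0.034, 0.0165, -0.016, 0.9], [0, 0, 0, -0.034, 0.0165, -0.016, 0.9], [0, 0, 0, -0.034, 0.0165, -0.016, 0.9], [0, 0, 0, -0.02, 0.0165, -0.01, 0.9]]}}

```text
time: 6.25
ee_pos: [0.5937, -0.0876, 0.2619]
eef_rot: [0.707, 0.707, 0.001, -0.0]
ft_force: [-0.6, 0.1, -1.8]
width: 0.03
```

{"fn": "send_rows", "kwargs": {"steps": [[0, 0, 0, 0, 0, 0, 0.9], [0, 0, 0, 0, 0, 0, 0.9], [0, 0, 0, 0, 0, 0, 0.9], [0, 0, 0, 0, 0, 0, 0.9], [0, 0, 0, 0, 0, 0, 0.9], [0, 0, 0, 0, 0, 0, 0.9], [0, 0, 0, 0, 0, 0, 0.9], [0, 0, 0, 0, 0, 0, 0.9], [0, 0, 0, 0, 0, 0, 0.9], [0, 0, 0, 0, 0, 0, 0.9]]}}

```text
time: 7.25
ee_pos: [0.5927, -0.0871, 0.2631]
eef_rot: [0.707, 0.707, 0.001, -0.001]
ft_force: [-1.4, 0.5, -1.4]
width: 0.0298
```

```bash
python3 - <<'E'
from h import *
s=read_state(); print(s["time"],s["ee_pos"],R.from_quat(s["eef_rot"]).as_matrix().round(3).tolist(),s["width"],s["ft_force"],s["joint_positions"].round(2))
snap("wrist","w3")
E
```

```text
7.25 [ 0.59268692 -0.08706533  0.26314604] [[0.001, 1.0, -0.0], [1.0, -0.001, 0.002], [0.002, -0.0, -1.0]] 0.029843737554083715 [-1.40055869  0.5160527  -1.40468869] [-0.43  0.29  0.62  1.53 -0.17  1.38  0.21]
```

View pics/w3.png

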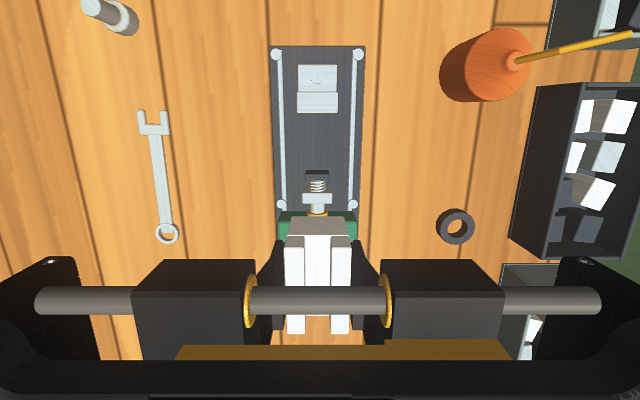

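```bash
python3 - <<'E'
from h import *
im,d,K,T=load("w3")
cv2.imwrite("pics/c6.png",cv2.resize(im[35:245,260:375],None,fx=5,fy=5,interpolation=2)[:600])
cv2.imwrite("pics/c7.png",cv2.resize(im[150:245,260:375],None,fx=6,fy=6,interpolation=2)[:600])
P=cloud("w3")
for uv in [(277,130),(317,150),(317,102),(317,75),(317,175),(317,198),(317,186),(300,260),(342,260)]: print(uv,P[uv[1],uv[0]].round(4))
E
```

```text
(277, 130) [ 0.5453 -0.0311  0.0194]
(317, 150) [ 0.5939 -0.0549  0.0217]
(317, 102) [0.5939 0.0006 0.0599]
(317, 75) [0.5939 0.0289 0.0411]
(317, 175) [ 0.5939 -0.0795  0.0534]
(317, 198) [ 0.5939 -0.1065  0.0558]
(317, 186) [ 0.5939 -0.0942  0.047 ]
(300, 260) [ 0.5863 -0.0692  0.2842]
(342, 260) [ 0.6048 -0.069   0.2845]
```

View pics/c6.png

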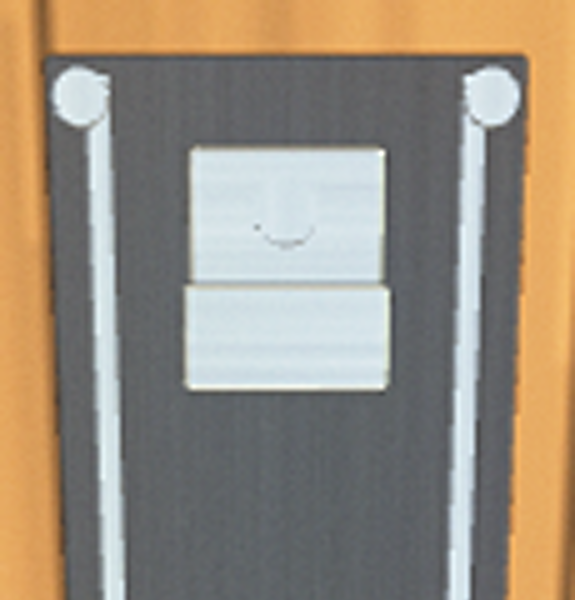

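View pics/c7.png

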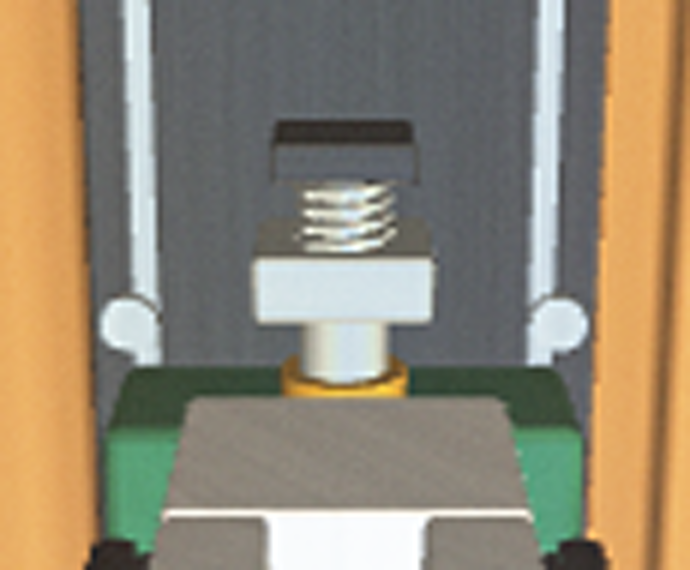

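```bash
python3 - <<'E'
from h import *
im,d,K,T=load("w3")
A=lambda u,v:(260+(u+.5)/5-.5,35+(v+.5)/5-.5)
B=lambda u,v:(260+(u+.5)/6-.5,150+(v+.5)/6-.5)
pr=lambda n,p,z:print(n,onplane(p,z,K,T).round(4))
pr("plateL",A(46,57),.02);pr("plateR",A(525,57),.02)
pr("plateL2",A(65,597),.02);pr("plateR2",A(506,597),.02)
pr("stopL",A(186,389),.06);pr("stopR",A(389,389),.06)
pr("padL",B(273,143),.054);pr("padR",B(415,143),.054); 
pr("padbotL",B(276,121),.028);pr("padbotR",B(412,121),.028)
pr("hous frontL",B(107,428),.062);pr("R",B(583,428),.062)
pr("blkTopL",B(163,513),.2837);pr("blkTopR",B(535,513),.2837)
pr("blkBotL",B(190,399),.2417);pr("blkBotR",B(503,399),.2417)
E
```

```text
plateL [0.5397 0.0611 0.02  ]
plateR [0.6475 0.0611 0.02  ]
plateL2 [ 0.5388 -0.0601  0.02  ]
plateR2 [ 0.6482 -0.0601  0.02  ]
stopL [ 0.5723 -0.01    0.06  ]
stopR [ 0.6157 -0.01    0.06  ]
padL [ 0.5801 -0.0776  0.054 ]
padR [ 0.6074 -0.0776  0.054 ]
padbotL [ 0.5798 -0.0783  0.028 ]
padbotR [ 0.6077 -0.0783  0.028 ]
hous frontL [ 0.5471 -0.1329  0.062 ]
R [ 0.6408 -0.133   0.062 ]
blkTopL [ 0.5807 -0.0575  0.2837]
blkTopR [ 0.6075 -0.0575  0.2837]
blkBotL [ 0.5792 -0.0635  0.2417]
blkBotR [ 0.6088 -0.0636  0.2417]
```

{"fn": "send_rows", "kwargs": {"steps": [[0, 0, 0, -0.02, 0, 0, 0.9], [0, 0, 0, -0.03, 0, 0, 0.9], [0, 0, 0, -0.03, 0, 0, 0.9], [0, 0, 0, -0.03, 0, 0, 0.9], [0, 0, 0, 0, 0, 0, 0.9], [0, 0, 0, 0, 0, 0, 0.9], [0, 0, 0, 0, 0, 0, 0.9], [0, 0, 0, 0, 0, 0, 0.9], [0, 0, 0, 0, 0, 0, 0.9], [0, 0, 0, 0, 0, 0, 0.9]]}}

```text
time: 8.3
ee_pos: [0.5937, -0.1968, 0.2624]
eef_rot: [0.705, 0.709, 0.001, -0.001]
ft_force: [-0.1, -0.4, -1.6]
width: 0.03
```

```bash
python3 - <<'E'
from h import *
s=read_state(); print(s["time"],s["ee_pos"],R.from_quat(s["eef_rot"]).as_matrix().round(3).tolist(),s["width"],s["ft_force"])
im=snap("wrist","w4")[0]
cv2.imwrite("pics/c8.png",cv2.resize(im[90:215,245:390],None,fx=4.8,fy=4.8,interpolation=2))
E
```

```text
8.3 [ 0.59373514 -0.19681205  0.26243171] [[-0.006, 1.0, -0.0], [1.0, 0.006, 0.004], [0.004, -0.0, -1.0]] 0.02998818777781104 [-0.0845109  -0.41574099 -1.57296736]
```

View pics/w4.png

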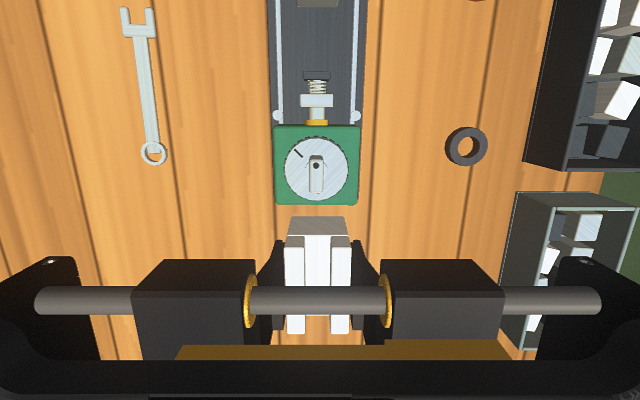

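View pics/c8.png

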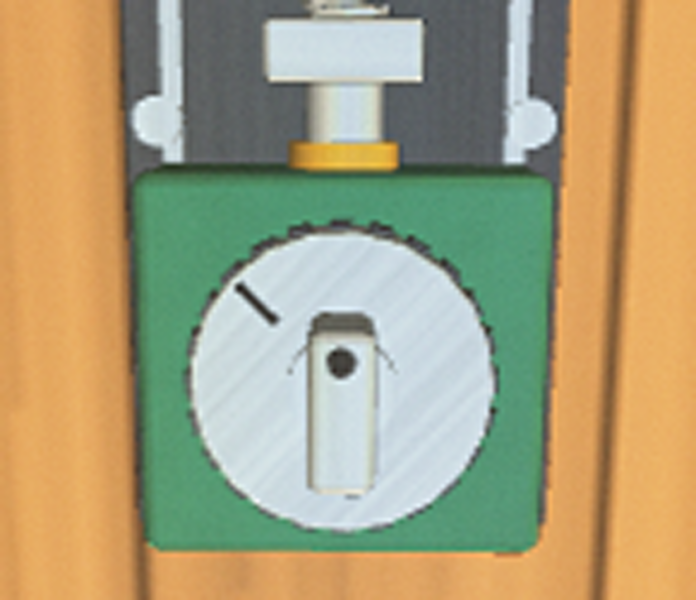

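```bash
python3 - <<'E'
from h import *
im,d,K,T=load("w4")
A=lambda u,v:(245+(u+.5)/4.8-.5,90+(v+.5)/4.8-.5)
pr=lambda n,p,z:print(n,onplane(p,z,K,T).round(4))
for p in [(191,381),(494,381),(342,230),(342,530)]: pr("ring",A(*p),.08)
q=np.array([onplane(A(*p),.112,K,T) for p in [(309,332),(375,332),(373,493),(309,491)]]); print(q.round(4).tolist(),q.mean(0))
e=q[0]-q[3]+q[1]-q[2]; print(np.degrees(np.arctan2(e[1],e[0])))
for p in [(135,180),(553,180),(538,551),(148,551)]: pr("hous",A(*p),.062)
pr("mark out",A(238,286),.08);pr("in",A(277,322),.08)
m=cv2.inRange(im,(0,0,0),(255,255,255))
# bar edges by gradient
P=cloud("w4"); print(P[170,317],P[180,300], P[140,285])
b=(P[...,2]>.105)&(P[...,2]<.125); b[:, :300]=0; b[:,335:]=0; b[:150]=0;b[200:]=0
pts=P[b]; print(len(pts),pts.mean(0)); c,v=np.linalg.eigh(np.cov(pts[:,:2].T)); print(np.degrees(np.arctan2(*v[::-1,1])), pts.min(0),pts.max(0))
E
```

```text
ring [ 0.5601 -0.177   0.08  ]
ring [ 0.6272 -0.1766  0.08  ]
ring [ 0.5934 -0.144   0.08  ]
ring [ 0.5937 -0.2112  0.08  ]
[[0.587, -0.161, 0.112], [0.6001, -0.1609, 0.112], [0.6, -0.1938, 0.112], [0.587, -0.1935, 0.112]] [ 0.59353517 -0.17729229  0.112     ]
89.92364031374572
hous [ 0.5468 -0.1349  0.062 ]
hous [ 0.6406 -0.1343  0.062 ]
hous [ 0.641  -0.2215  0.062 ]
hous [ 0.5468 -0.222   0.062 ]
mark out [ 0.5708 -0.1561  0.08  ]
in [ 0.5793 -0.1638  0.08  ]
[ 0.59470803 -0.17160251  0.11257189] [ 0.57665385 -0.188516    0.08153983] [ 0.5596996  -0.1484783   0.06196056]
489 [ 0.59344587 -0.17652919  0.11211283]
89.54446132081783 [ 0.58692934 -0.19394343  0.10573339] [ 0.60048691 -0.16058889  0.11462454]
```

{"fn": "send_rows", "kwargs": {"steps": [[0, 0, 0, 0.025, 0, 0, 0.9], [0, 0, 0, 0.035, 0, 0, 0.9], [0, 0, 0, 0.035, 0, 0, 0.9], [0, 0, 0, 0.035, 0, 0.01, 0.9], [0, 0, 0, 0.015, 0, 0.03, 0.9], [0, 0, 0, 0, 0, 0.04, 0.9], [0, 0, 0, 0, 0, 0.03, 0.9], [0, 0, 0, 0, 0, 0.02, 0.9], [0, 0, 0, 0, 0, 0, 0.9], [0, 0, 0, 0, 0, 0, 0.9]]}}

```text
time: 9.35
ee_pos: [0.5941, -0.0419, 0.1307]
eef_rot: [0.703, 0.711, 0.003, -0.0]
ft_force: [-0.0, 0.6, -1.5]
width: 0.0296
```

```bash
python3 - <<'E'
from h import *
s=read_state(); print(s["time"],s["ee_pos"],R.from_quat(s["eef_rot"]).as_matrix().round(3).tolist(),s["width"],s["ft_force"])
E
```

```text
9.35 [ 0.59409766 -0.04194316  0.1306815 ] [[-0.011, 1.0, 0.004], [1.0, 0.011, 0.005], [0.005, 0.004, -1.0]] 0.029583213994282796 [-0.00387775  0.62860928 -1.47450507]
```

{"fn": "send_rows", "kwargs": {"steps": [[0.25, -0.3, 0.6, -0.006, -0.0014, 0.0, 0.9], [0, 0, 0, 0, 0, 0.015, 0.9], [0, 0, 0, 0, 0, 0.015, 0.9], [0, 0, 0, 0, 0, 0.01, 0.9], [0, 0, 0, 0, 0, 0, 0.9], [0, 0, 0, 0, 0, 0, 0.9], [0, 0, 0, 0, 0, 0, 0.9], [0, 0, 0, 0, 0, 0, 0.9], [0, 0, 0, 0, 0, 0, 0.9], [0, 0, 0, 0, 0, 0, 0.9]]}}

```text
time: 10.35
ee_pos: [0.5952, -0.049, 0.0915]
eef_rot: [0.708, 0.707, 0.002, 0.002]
ft_force: [1.5, -0.2, -0.8]
width: 0.0303
```

```bash
python3 - <<'E'
from h import *
s=read_state(); print(s["time"],s["ee_pos"],R.from_quat(s["eef_rot"]).as_matrix().round(3).tolist(),s["width"],s["ft_force"])
E
```

```text
10.35 [ 0.59515713 -0.049023    0.09150974] [[0.001, 1.0, 0.006], [1.0, -0.001, -0.001], [-0.001, 0.006, -1.0]] 0.030323982245716974 [ 1.51309803 -0.16248053 -0.7607119 ]
```

{"fn": "send_rows", "kwargs": {"steps": [[0.3, 0, 0, 0.001, -0.0025, 0.005, 0.9], [0, 0, 0, 0, 0, 0.01, 0.9], [0, 0, 0, 0, 0, 0.01, 0.9], [0, 0, 0, 0, 0, 0.008, 0.9], [0, 0, 0, 0, 0, 0.004, 0.9], [0, 0, 0, 0, 0, 0, 0.9], [0, 0, 0, 0, 0, 0, 0.9], [0, 0, 0, 0, 0, 0, 0.9], [0, 0, 0, 0, 0, 0, 0.9], [0, 0, 0, 0, 0, 0, 0.9]]}}

```text
time: 11.35
ee_pos: [0.5924, -0.0479, 0.051]
eef_rot: [0.708, 0.707, -0.0, 0.0]
ft_force: [0.1, -0.7, -1.4]
width: 0.0297
```

```bash
python3 - <<'E'
from h import *
s=read_state(); print(s["time"],s["ee_pos"],R.from_quat(s["eef_rot"]).as_matrix().round(3).tolist(),s["width"],s["ft_force"])
snap("wrist","w5");im=snap("scene","s5")[0]
cv2.imwrite("pics/s5c.png",cv2.resize(im[100:250,180:340],None,fx=4,fy=4,interpolation=2))
E
```

```text
11.35 [ 0.59241275 -0.04791454  0.05103303] [[0.001, 1.0, -0.0], [1.0, -0.001, -0.001], [-0.001, -0.0, -1.0]] 0.02972945117124709 [ 0.06296344 -0.70096787 -1.43769211]
```

View pics/w5.png

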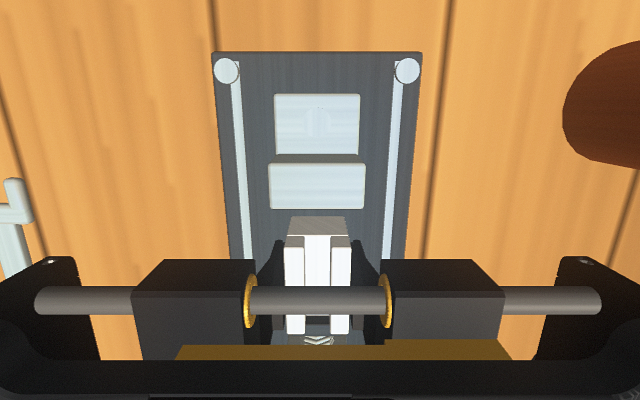

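View pics/s5c.png

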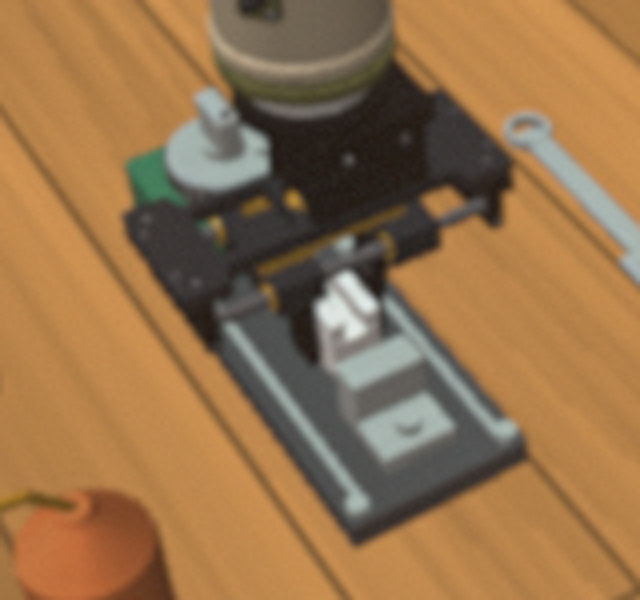

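{"fn": "send_rows", "kwargs": {"steps": [[0, 0, 0, 0, 0, 0.004, 0.9], [0, 0, 0, 0, 0, 0.003, 0.9], [0, 0, 0, 0, 0, 0.0015, 0.9], [0, 0, 0, 0, 0, 0, 0.9], [0, 0, 0, 0, 0, 0, 0.9], [0, 0, 0, 0, 0, 0, 0.9], [0, 0, 0, 0, 0, 0, 0.9], [0, 0, 0, 0, 0, 0, 0.9], [0, 0, 0, 0, 0, 0, 0.9], [0, 0, 0, 0, 0, 0, 0.9]]}}

```text
time: 12.45
ee_pos: [0.5925, -0.0479, 0.0419]
eef_rot: [0.708, 0.707, -0.0, 0.0]
ft_force: [0.2, 0.3, -1.3]
width: 0.0295
```

```bash
python3 - <<'E'
from h import *
s=read_state(); print(s["time"],s["ee_pos"],R.from_quat(s["eef_rot"]).as_matrix().round(3).tolist(),s["width"],s["ft_force"])
E
```

```text
12.45 [ 0.59250053 -0.04786234  0.04190344] [[0.001, 1.0, 0.0], [1.0, -0.001, -0.0], [-0.0, 0.0, -1.0]] 0.029483834416876326 [ 0.24355081  0.3307661  -1.25545219]
```

No bed contact yet, so the gap is about 0.5 mm. I'll lower a little more and release.

{"fn": "send_rows", "kwargs": {"steps": [[0, 0, 0, 0, 0, 0.0006, 0.9], [0, 0, 0, 0, 0, 0, 0.9], [0, 0, 0, 0, 0, 0, 0.04], [0, 0, 0, 0, 0, 0, 0.04], [0, 0, 0, 0, 0, 0, 0.04], [0, 0, 0, 0, 0, 0, 0.04], [0, 0, 0, 0, 0, -0.01, 0.04], [0, 0, 0, 0, 0, -0.03, 0.04], [0, 0, 0, 0, 0, -0.03, 0.04], [0, 0, 0, 0, 0, -0.04, 0.04]]}}

```text
time: 13.45
ee_pos: [0.5896, -0.0478, 0.1517]
eef_rot: [0.708, 0.707, -0.004, -0.002]
ft_force: [1.0, -0.0, -0.1]
width: 0.0418
```

{"fn": "send_rows", "kwargs": {"steps": [[0, 0, 0, -0.01, 0, -0.04, 0], [0, 0, 0, -0.02, 0, -0.03, 0], [0, 0, 0, -0.03, 0, -0.01, 0], [0, 0, 0, -0.03, 0, 0, 0], [0, 0, 0, -0.02, 0, 0, 0], [0, 0, 0, 0, 0, 0, 0], [0, 0, 0, 0, 0, 0, 0], [0, 0, 0, 0, 0, 0, 0], [0, 0, 0, 0, 0, 0, 0], [0, 0, 0, 0, 0, 0, 0]]}}

```text
time: 14.45
ee_pos: [0.5925, -0.1587, 0.2486]
eef_rot: [0.706, 0.708, 0.002, 0.002]
ft_force: [0.4, -1.1, 0.0]
width: 0.0436
```

```bash
python3 - <<'E'
from h import *
s=read_state(); print(s["time"],s["ee_pos"],R.from_quat(s["eef_rot"]).as_matrix().round(3).tolist(),s["width"],s["ft_force"],s["torque"])
snap("wrist","w6")
E
```

```text
14.45 [ 0.59245911 -0.15870204  0.2486039 ] [[-0.002, 1.0, 0.007], [1.0, 0.002, -0.0], [-0.0, 0.007, -1.0]] 0.04359026944823896 [ 0.37678963 -1.07461639  0.02494556] [-0.08067957  0.07892791  0.00252728]
```

View pics/w6.png

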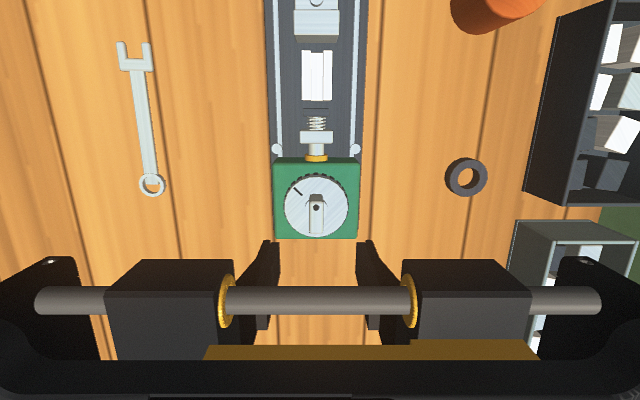

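```bash
python3 - <<'E'
from h import *
im,d,K,T=load("w6")
cv2.imwrite("pics/c9.png",cv2.resize(im[0:145,265:370],None,fx=4,fy=4,interpolation=2)[:600])
cv2.imwrite("pics/c10.png",cv2.resize(im[145:245,265:370],None,fx=6,fy=6,interpolation=2)[:600])
P=cloud("w6")
for uv in [(309,75),(326,75),(316,75),(317,30),(290,75),(317,215)]: print(uv,P[uv[1],uv[0]].round(4))
E
```

```text
(309, 75) [ 0.5868 -0.0465  0.0627]
(326, 75) [ 0.6035 -0.0463  0.0618]
(316, 75) [ 0.5937 -0.0452  0.0485]
(317, 30) [ 0.5945 -0.0067  0.0616]
(290, 75) [ 0.5651 -0.0429  0.021 ]
(317, 215) [ 0.5946 -0.1749  0.1124]
```

View pics/c9.png

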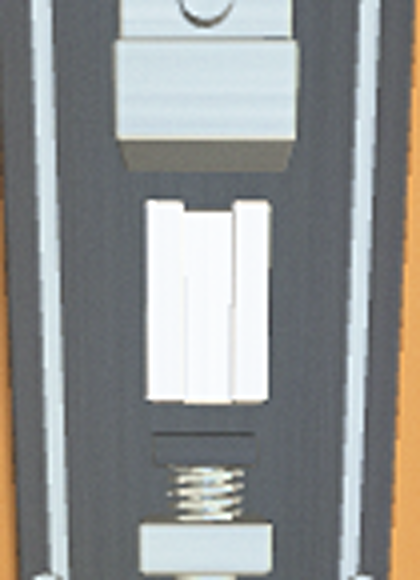

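View pics/c10.png

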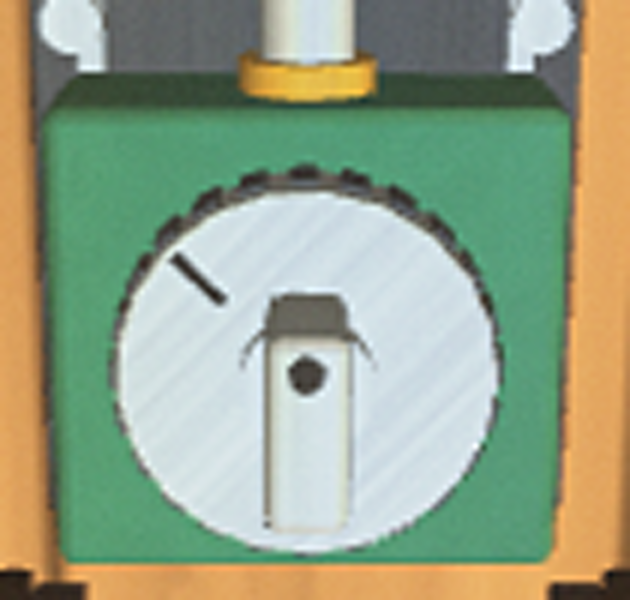

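```bash
python3 - <<'E'
from h import *
im,d,K,T=load("w6"); K4,T4=load("w4")[2:]
A=lambda u,v:(265+(u+.5)/4-.5,(v+.5)/4-.5)
B=lambda u,v:(265+(u+.5)/6-.5,145+(v+.5)/6-.5)
A4=lambda u,v:(245+(u+.5)/4.8-.5,90+(v+.5)/4.8-.5)
q=np.array([onplane(A(*p),.062,K,T) for p in [(147,202),(269,202),(269,402),(147,402)]]); print("block",q.round(4).tolist(),q.mean(0))
print("stop",onplane(A(118,139),.06,K,T),onplane(A(297,139),.06,K,T))
print("pad",onplane(A(152,432),.054,K,T),onplane(A(152,465),.054,K,T))
b=[(265,337),(350,337),(350,530),(266,528)]; b4=[(309,332),(375,332),(373,493),(309,491)]
q=np.array([onplane(B(*p),.112,K,T) for p in b]);print("bar",q.round(4).tolist(),q.mean(0))
print("tri",np.mean([tri([(B(*x),K,T),(A4(*y),K4,T4)]) for x,y in zip(b,b4)],0))
for p in [(116,372),(499,372),(307,193),(307,552)]: print("ring",onplane(B(*p),.08,K,T).round(4))
print("mark",onplane(B(173,256),.08,K,T),onplane(B(224,302),.08,K,T))
print("housing",[onplane(B(*p),.062,K,T).round(4) for p in [(45,112),(568,112),(553,560),(62,560)]])
E
```

```text
block [[0.5795, -0.0242, 0.062], [0.6089, -0.0241, 0.062], [0.6097, -0.0698, 0.062], [0.579, -0.0699, 0.062]] [ 0.59428201 -0.0470085   0.062     ]
stop [ 0.5726831  -0.01024907  0.06      ] [ 0.61550711 -0.01005144  0.06      ]
pad [ 0.57984943 -0.07717467  0.054     ] [ 0.57975798 -0.08542556  0.054     ]
bar [[0.5868, -0.1608, 0.112], [0.6002, -0.1608, 0.112], [0.6004, -0.1935, 0.112], [0.5868, -0.1931, 0.112]] [ 0.59354963 -0.17702569  0.112     ]
tri [ 0.59353897 -0.17770112  0.11021368]
ring [ 0.56   -0.1768  0.08  ]
ring [ 0.6273 -0.1768  0.08  ]
ring [ 0.5935 -0.1447  0.08  ]
ring [ 0.5936 -0.2111  0.08  ]
mark [ 0.5704001  -0.15580758  0.08      ] [ 0.57909555 -0.16403803  0.08      ]
housing [array([ 0.5469, -0.134 ,  0.062 ]), array([ 0.6401, -0.1339,  0.062 ]), array([ 0.641 , -0.2206,  0.062 ]), array([ 0.5467, -0.2205,  0.062 ])]
```

{"fn": "send_rows", "kwargs": {"steps": [[0.4, 0, 0, -0.0185, 0.0003, 0.01, 0], [0, 0, 0, 0, 0, 0.03, 0], [0, 0, 0, 0, 0, 0.03, 0], [0, 0, 0, 0, 0, 0.025, 0], [0, 0, 0, 0, 0, 0.01, 0], [0, 0, 0, 0, 0, 0, 0], [0, 0, 0, 0, 0, 0, 0], [0, 0, 0, 0, 0, 0, 0], [0, 0, 0, 0, 0, 0, 0], [0, 0, 0, 0, 0, 0, 0]], "force": 60}}

```text
time: 15.5
ee_pos: [0.5965, -0.1741, 0.1448]
eef_rot: [0.704, 0.71, 0.002, 0.002]
ft_force: [-0.2, -0.3, -0.2]
width: 0.0436
```

```bash
cat > st.py <<'E'
from h import *
s=read_state(); M=R.from_quat(s["eef_rot"]).as_matrix()
print(round(s["time"],2),s["ee_pos"].round(4),"yaw",round(np.degrees(np.arctan2(M[1,1],M[0,1])),2),"tilt x,y z-comp",M[2,:2].round(4),"w",round(s["width"],4),"F",s["ft_force"].round(2),"M",s["torque"].round(3))
E
python3 st.py
```

```text
15.5 [ 0.5965 -0.1741  0.1448] yaw 0.5 tilt x,y z-comp [0.0001 0.0062] w 0.0436 F [-0.19 -0.25 -0.16] M [-0.069  0.028 -0.023]
```

{"fn": "send_rows", "kwargs": {"steps": [[0.36, 0, 0.5, -0.0032, -0.0035, 0, 0], [0, 0, 0, 0, 0, 0.01, 0], [0, 0, 0, 0, 0, 0.005, 0], [0, 0, 0, 0, 0, 0, 0], [0, 0, 0, 0, 0, 0, 0], [0, 0, 0, 0, 0, 0, 0], [0, 0, 0, 0, 0, 0, 0], [0, 0, 0, 0, 0, 0, 0], [0, 0, 0, 0, 0, 0, 0], [0, 0, 0, 0, 0, 0, 0]]}}

```text
time: 16.5
ee_pos: [0.593, -0.1778, 0.1293]
eef_rot: [0.707, 0.707, 0.0, 0.0]
ft_force: [-0.3, 0.0, -0.1]
width: 0.0435
```

```bash
python3 st.py
```

```text
16.5 [ 0.593  -0.1778  0.1293] yaw -0.05 tilt x,y z-comp [0.0001 0.0005] w 0.0435 F [-0.27  0.01 -0.11] M [-0.067  0.061  0.013]
```

Now go down 28 mm to TCP 0.101, which puts the tips at 0.084, above the ring at 0.080.

{"fn": "send_rows", "kwargs": {"steps": [[0, 0, 0, 0, 0, 0.008, 0], [0, 0, 0, 0, 0, 0.009, 0], [0, 0, 0, 0, 0, 0.006, 0], [0, 0, 0, 0, 0, 0.003, 0], [0, 0, 0, 0, 0, 0, 0], [0, 0, 0, 0, 0, 0, 0], [0, 0, 0, 0, 0, 0, 0], [0, 0, 0, 0, 0, 0, 0], [0, 0, 0, 0, 0, 0, 0], [0, 0, 0, 0, 0, 0, 0]]}}

```text
time: 17.5
ee_pos: [0.593, -0.1778, 0.1008]
eef_rot: [0.707, 0.707, 0.0, 0.0]
ft_force: [-0.3, -0.8, -0.4]
width: 0.0435
```

```bash
python3 st.py
```

```text
17.5 [ 0.593  -0.1778  0.1008] yaw -0.05 tilt x,y z-comp [0.     0.0004] w 0.0435 F [-0.35 -0.76 -0.36] M [-0.09   0.02   0.003]
```

{"fn": "send_rows", "kwargs": {"steps": [[0, 0, 0, 0, 0, 0, 1], [0, 0, 0, 0, 0, 0, 1], [0, 0, 0, 0, 0, 0, 1], [0, 0, 0, 0, 0, 0, 1], [0, 0, 0, 0, 0, 0, 1], [0, 0, 0, 0, 0, 0, 1], [0, 0, 0, 0, 0, 0, 1], [0, 0, 0, 0, 0, 0, 1], [0, 0, 0, 0, 0, 0, 1], [0, 0, 0, 0, 0, 0, 1]], "force": 60}}

```text
time: 18.5
ee_pos: [0.592, -0.1779, 0.101]
eef_rot: [0.708, 0.706, -0.0, -0.001]
ft_force: [-0.8, -0.1, -0.3]
width: 0.0134
```

```bash
python3 st.py
```

```text
18.5 [ 0.592  -0.1779  0.101 ] yaw -0.12 tilt x,y z-comp [ 0.0009 -0.0017] w 0.0134 F [-0.8  -0.11 -0.26] M [-0.01   0.26  -0.172]
```

{"fn": "send_rows", "kwargs": {"steps": [[0, 0, 4, 0, 0, 0, 1], [0, 0, 4, 0, 0, 0, 1], [0, 0, 4, 0, 0, 0, 1], [0, 0, 4, 0, 0, 0, 1], [0, 0, 4, 0, 0, 0, 1], [0, 0, 4, 0, 0, 0, 1], [0, 0, 4, 0, 0, 0, 1], [0, 0, 4, 0, 0, 0, 1], [0, 0, 4, 0, 0, 0, 1], [0, 0, 4, 0, 0, 0, 1]]}}

```text
time: 19.5
ee_pos: [0.592, -0.1779, 0.101]
eef_rot: [0.91, 0.414, -0.002, 0.0]
ft_force: [-0.8, -0.4, 0.1]
width: 0.0132
```

```bash
python3 st.py
```

```text
19.5 [ 0.592  -0.1779  0.101 ] yaw -41.14 tilt x,y z-comp [-0.0029 -0.001 ] w 0.0132 F [-0.81 -0.43  0.08] M [-0.088  0.225  0.283]
```

{"fn": "send_rows", "kwargs": {"steps": [[0, 0, 4, 0, 0, 0, 1], [0, 0, 4, 0, 0, 0, 1], [0, 0, 4, 0, 0, 0, 1], [0, 0, 4, 0, 0, 0, 1], [0, 0, 2, 0, 0, 0, 1], [0, 0, 2, 0, 0, 0, 1], [0, 0, 1, 0, 0, 0, 1], [0, 0, 1, 0, 0, 0, 1], [0, 0, 1, 0, 0, 0, 1], [0, 0, 1, 0, 0, 0, 1]]}}

```text
time: 20.5
ee_pos: [0.592, -0.178, 0.1011]
eef_rot: [0.978, 0.209, -0.002, 0.001]
ft_force: [-0.6, -0.6, 0.8]
width: 0.0136
```

```bash
python3 st.py; python3 - <<'E'
from h import *
im=snap("scene","s7")[0]; t=snap("top","t7")[0]
a=cv2.resize(im[110:220,190:310],None,fx=5,fy=5,interpolation=2); cv2.imwrite("pics/s7c.png",a)
cv2.imwrite("pics/t7c.png",cv2.resize(t[150:230,320:480],None,fx=5,fy=5,interpolation=2))
E
python3 st.py
```

```text
20.5 [ 0.592  -0.178   0.1011] yaw -65.89 tilt x,y z-comp [-0.005  0.002] w 0.0136 F [-0.63 -0.56  0.82] M [-0.029  0.232  0.39 ]
20.6 [ 0.5921 -0.178   0.101 ] yaw -65.87 tilt x,y z-comp [-0.005  0.002] w 0.0134 F [-1.4  -0.11 -0.16] M [-0.023  0.264  0.293]
```

View pics/s7c.png

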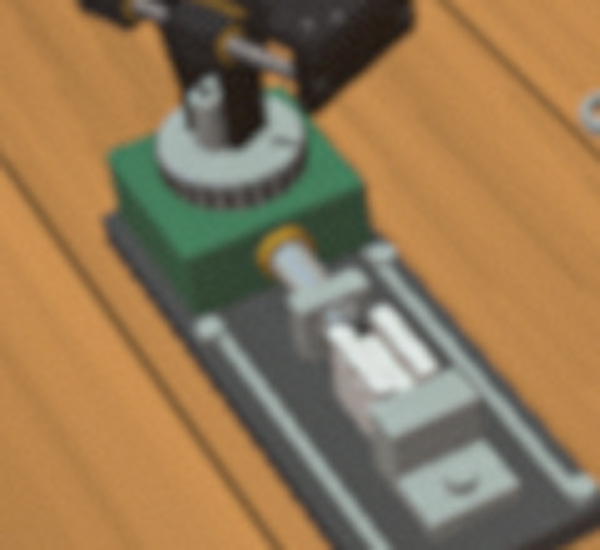

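View pics/t7c.png

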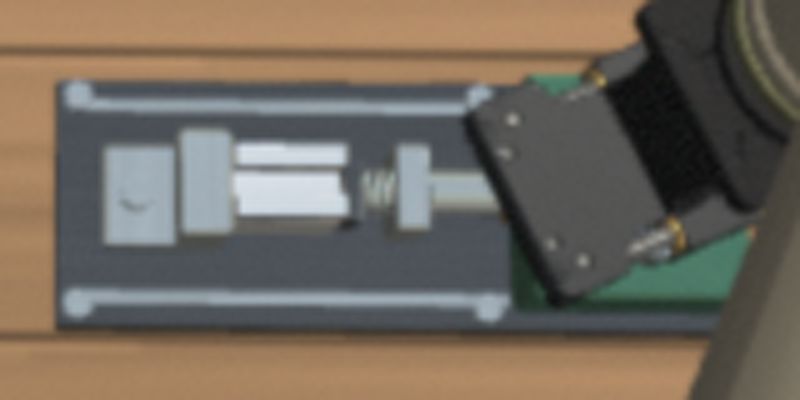

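{"fn": "send_rows", "kwargs": {"steps": [[0, 0, 0.4, 0, 0, 0, 1], [0, 0, 0.4, 0, 0, 0, 1], [0, 0, 0.4, 0, 0, 0, 1], [0, 0, 0.4, 0, 0, 0, 1], [0, 0, 0.4, 0, 0, 0, 1], [0, 0, 0.4, 0, 0, 0, 1], [0, 0, 0.4, 0, 0, 0, 1], [0, 0, 0.4, 0, 0, 0, 1], [0, 0, 0.4, 0, 0, 0, 1], [0, 0, 0.4, 0, 0, 0, 1]]}}

```text
time: 21.6
ee_pos: [0.592, -0.178, 0.101]
eef_rot: [0.985, 0.172, -0.002, 0.002]
ft_force: [-1.4, -0.2, 1.0]
width: 0.0138
```

```bash
python3 st.py; python3 -c "
from bench import *
for i in range(4): camera('top'); print(read_state()['torque'].round(3))"; python3 st.py
```

```text
21.6 [ 0.592 -0.178  0.101] yaw -70.17 tilt x,y z-comp [-0.0048  0.0023] w 0.0138 F [-1.45 -0.2   0.97] M [0.015 0.268 0.355]
[0.04  0.271 0.374]
[0.004 0.246 0.366]
[-0.014  0.251  0.331]
[-0.024  0.242  0.311]
21.8 [ 0.592 -0.178  0.101] yaw -70.13 tilt x,y z-comp [-0.0048  0.0023] w 0.0133 F [-1.64 -0.27 -0.19] M [-0.024  0.242  0.311]
```

{"fn": "send_rows", "kwargs": {"steps": [[0, 0, 0.4, 0, 0, 0, 1], [0, 0, 0.4, 0, 0, 0, 1], [0, 0, 0.4, 0, 0, 0, 1], [0, 0, 0.4, 0, 0, 0, 1], [0, 0, 0.4, 0, 0, 0, 1], [0, 0, 0.4, 0, 0, 0, 1], [0, 0, 0.4, 0, 0, 0, 1], [0, 0, 0.4, 0, 0, 0, 1], [0, 0, 0.4, 0, 0, 0, 1], [0, 0, 0.4, 0, 0, 0, 1]]}}

```text
time: 22.8
ee_pos: [0.592, -0.178, 0.101]
eef_rot: [0.991, 0.135, -0.002, 0.002]
ft_force: [-0.7, -0.7, 1.7]
width: 0.0139
```

```bash
python3 st.py; python3 - <<'E'
from h import *
ts=[read_state()["torque"][2]]
im=snap("top","t8")[0]; ts.append(read_state()["torque"][2]); s=snap("scene","s8")[0]; ts.append(read_state()["torque"][2]); print(np.round(ts,3))
cv2.imwrite("pics/t8c.png",cv2.resize(im[165:205,355:435],None,fx=9,fy=9,interpolation=2))
cv2.imwrite("pics/t7d.png",cv2.resize(load("t7")[0][165:205,355:435],None,fx=9,fy=9,interpolation=2))
E
```

```text
22.8 [ 0.592 -0.178  0.101] yaw -74.44 tilt x,y z-comp [-0.0047  0.0027] w 0.0139 F [-0.73 -0.73  1.74] M [-0.1    0.218  0.491]
[0.491 0.464 0.445]
```

View pics/t8c.png

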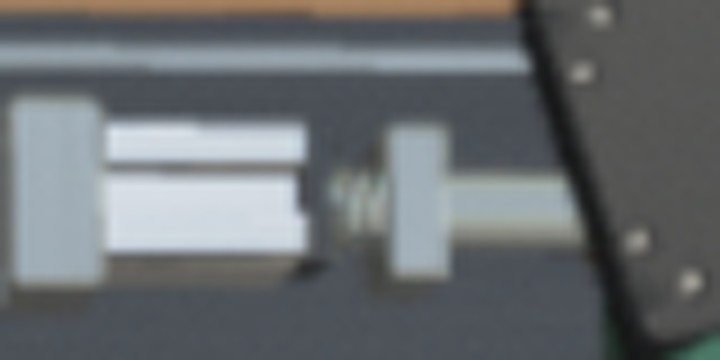

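View pics/t7d.png

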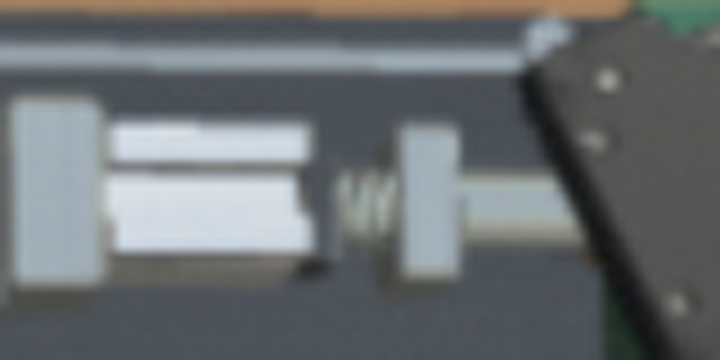

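{"fn": "send_rows", "kwargs": {"steps": [[0, 0, 0.4, 0, 0, 0, 1], [0, 0, 0.4, 0, 0, 0, 1], [0, 0, 0.4, 0, 0, 0, 1], [0, 0, 0.4, 0, 0, 0, 1], [0, 0, 0.4, 0, 0, 0, 1], [0, 0, 0.4, 0, 0, 0, 1], [0, 0, 0.4, 0, 0, 0, 1], [0, 0, 0.4, 0, 0, 0, 1], [0, 0, 0.2, 0, 0, 0, 1], [0, 0, 0.2, 0, 0, 0, 1]]}}

```text
time: 23.9
ee_pos: [0.5921, -0.1779, 0.101]
eef_rot: [0.995, 0.102, -0.002, 0.002]
ft_force: [-1.0, -0.5, 1.4]
width: 0.0139
```

```bash
python3 st.py; python3 - <<'E'
from h import *
ts=[]
im=snap("top","t9")[0]; ts.append(read_state()["torque"][2]); s=snap("scene","s9")[0]; ts.append(read_state()["torque"][2]); print(np.round(ts,3))
# subpixel edges on top view rows across jaw plate and block
def edges(n):
    g=cv2.cvtColor(load(n)[0],cv2.COLOR_BGR2GRAY).astype(float)
    r=g[179:183,355:425].mean(0); return np.round(r).astype(int)
for n in ("t7","t8","t9"): print(n,edges(n).tolist())
E
```

```text
23.9 [ 0.5921 -0.1779  0.101 ] yaw -78.32 tilt x,y z-comp [-0.0046  0.0031] w 0.0139 F [-1.   -0.46  1.36] M [-0.043  0.29   0.571]
[0.563 0.498]
t7 [106, 144, 172, 172, 173, 174, 172, 171, 173, 173, 166, 154, 177, 207, 210, 210, 210, 211, 210, 210, 210, 209, 204, 204, 203, 203, 203, 203, 203, 202, 203, 204, 201, 186, 132, 88, 82, 82, 81, 80, 80, 79, 76, 85, 123, 161, 165, 166, 166, 167, 153, 94, 80, 81, 80, 80, 80, 79, 77, 66, 42, 29, 33, 54, 79, 100, 103, 86, 79, 85]
t8 [104, 142, 171, 171, 172, 173, 172, 170, 171, 172, 164, 169, 209, 210, 209, 210, 210, 210, 210, 210, 209, 208, 204, 203, 202, 202, 202, 202, 202, 202, 202, 202, 200, 176, 98, 81, 80, 77, 80, 79, 77, 77, 96, 139, 164, 165, 166, 164, 157, 132, 89, 80, 80, 80, 79, 80, 80, 79, 79, 79, 74, 54, 30, 32, 52, 75, 85, 85, 86, 85]
t9 [105, 142, 170, 171, 172, 172, 172, 170, 171, 172, 164, 168, 208, 209, 208, 209, 210, 209, 209, 209, 208, 207, 203, 202, 202, 201, 202, 202, 201, 202, 202, 202, 200, 176, 98, 80, 80, 77, 79, 79, 76, 78, 111, 156, 164, 165, 165, 162, 143, 86, 79, 80, 80, 80, 80, 80, 80, 79, 80, 80, 77, 65, 38, 32, 51, 76, 85, 85, 85, 85]
```

{"fn": "send_rows", "kwargs": {"steps": [[0, 0, 0, 0, 0, 0, 1], [0, 0, 0, 0, 0, 0, 0], [0, 0, 0, 0, 0, 0, 0], [0, 0, 0, 0, 0, 0, 0], [0, 0, 0, 0, 0, 0, 0], [0, 0, 0, 0, 0, 0, 0], [0, 0, 0, 0, 0, -0.01, 0], [0, 0, 0, 0, 0, -0.02, 0], [0, 0, 0, 0, 0, -0.03, 0], [0, 0, 0, 0, 0, -0.03, 0]]}}

```text
time: 25.0
ee_pos: [0.5906, -0.1769, 0.1918]
eef_rot: [0.995, 0.101, -0.005, 0.001]
ft_force: [1.3, -0.2, 0.1]
width: 0.0435
```

```bash
python3 st.py
```

```text
25.0 [ 0.5906 -0.1769  0.1918] yaw -78.46 tilt x,y z-comp [-0.01    0.0009] w 0.0435 F [ 1.34 -0.25  0.1 ] M [-0.11   0.068  0.037]
```

{"fn": "send_rows", "kwargs": {"steps": [[0, 0, -7.8, 0, 0, -0.01, 0], [0, 0, -7.8, 0, 0, 0, 0], [0, 0, -7.8, 0, 0, 0, 0], [0, 0, -7.8, 0, 0, 0, 0], [0, 0, -7.8, 0, 0, 0, 0], [0, 0, -7.8, 0, 0, 0, 0], [0, 0, -7.8, 0, 0, 0, 0], [0, 0, -7.8, 0, 0, 0, 0], [0, 0, -7.8, 0, 0, 0, 0], [0, 0, -6, 0, 0, 0, 0]]}}

```text
time: 26.0
ee_pos: [0.5929, -0.1803, 0.2164]
eef_rot: [0.704, 0.71, -0.001, 0.004]
ft_force: [0.1, 0.8, 0.5]
width: 0.0437
```

{"fn": "send_rows", "kwargs": {"steps": [[0, 0, 0, 0.015, 0, 0, 0], [0, 0, 0, 0.01, 0, 0.01, 0], [0, 0, 0, 0, 0, 0.02, 0], [0, 0, 0, 0, 0, 0.01, 0], [0, 0, 0, 0, 0, 0, 0], [0, 0, 0, 0, 0, 0, 0], [0, 0, 0, 0, 0, 0, 0], [0, 0, 0, 0, 0, 0, 0], [0, 0, 0, 0, 0, 0, 0], [0, 0, 0, 0, 0, 0, 0]]}}

```text
time: 27.0
ee_pos: [0.5939, -0.1511, 0.1774]
eef_rot: [0.707, 0.707, 0.0, 0.005]
ft_force: [0.9, 0.0, -0.9]
width: 0.0433
```

```bash
python3 st.py; python3 - <<'E'
from h import *
snap("wrist","w10")
E
```

```text
27.0 [ 0.5939 -0.1511  0.1774] yaw -0.06 tilt x,y z-comp [-0.0067  0.008 ] w 0.0433 F [ 0.86  0.01 -0.93] M [-0.116  0.052 -0.017]
```

View pics/w10.png

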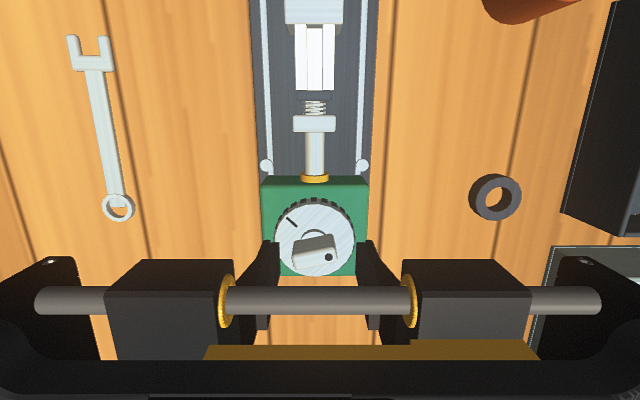

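```bash
python3 - <<'E'
from h import *
im=load("w10")[0]
cv2.imwrite("pics/c11.png",cv2.resize(im[190:285,265:370],None,fx=6,fy=6,interpolation=2))
cv2.imwrite("pics/c12.png",cv2.resize(im[60:140,280:350],None,fx=7,fy=7,interpolation=2))
E
```

```text
(no output)
```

View pics/c11.png

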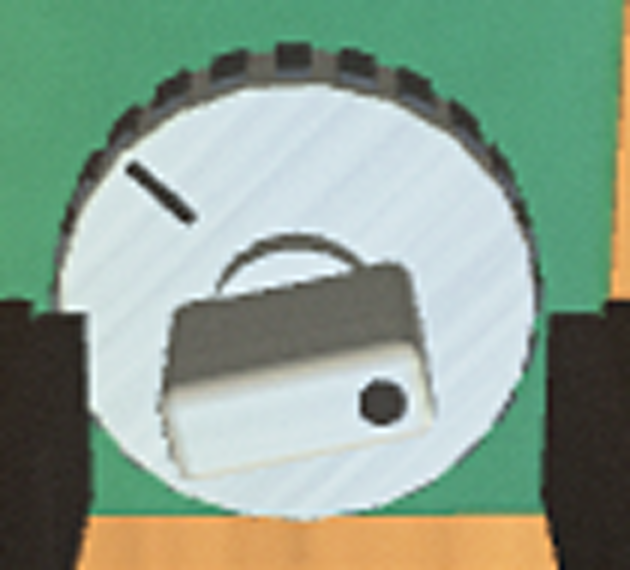

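View pics/c12.png

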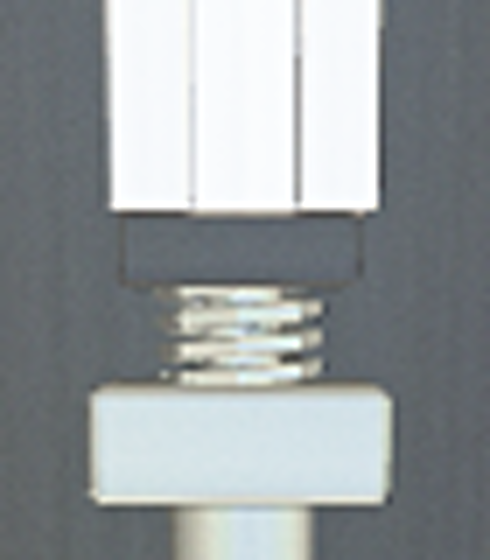

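```bash
python3 - <<'E'
from h import *
im,d,K,T=load("w10"); P=cloud("w10")
A=lambda u,v:(280+(u+.5)/7-.5,60+(v+.5)/7-.5)
cz=np.nanmedian(P[118:129,300:330,2]); pz=np.nanmedian(P[92:99,300:330,2]); print("carrier z",cz,"pad z",pz)
for z in (.056,.058,cz):
  a=onplane(A(240,284),.054,K,T); b=onplane(A(240,383),z,K,T); c=onplane(A(240,503),z,K,T); print(z,"gap",a[1]-b[1],"carrier len",b[1]-c[1],b[1])
print("block rear",onplane(A(240,212),.062,K,T)[1],"pad front est",onplane(A(240,212),.054,K,T)[1])
i6,d6,K6,T6=load("w6"); P6=cloud("w6"); B=lambda u,v:(265+(u+.5)/4-.5,(v+.5)/4-.5)
print("c z w6",np.nanmedian(P6[133:142,303:330,2]))
for z in (.056,.058):
  a=onplane(B(205,465),.054,K6,T6); b=onplane(B(205,521),z,K6,T6);c=onplane(B(205,574),z,K6,T6); print(z,"gap",a[1]-b[1],"len",b[1]-c[1],b[1])
C=lambda u,v:(265+(u+.5)/6-.5,190+(v+.5)/6-.5)
q=np.array([onplane(C(*p),.112,K,T) for p in [(163,393),(418,343),(435,428),(186,479)]]); print(q.round(4).tolist(),q.mean(0))
e=q[1]-q[0]+q[2]-q[3]; print("bar ang cw from +y",90-np.degrees(np.arctan2(e[1],e[0])),[90-np.degrees(np.arctan2(*(x)[1::-1])) for x in (q[1]-q[0],q[2]-q[3])])
print("mark",onplane(C(129,166),.08,K,T),onplane(C(194,218),.08,K,T))
E
```

```text
carrier z 0.05560886677424326 pad z 0.05463463995019607
0.056 gap 0.011015374919717047 carrier len 0.013722660272905612 -0.07521553706328162
0.058 gap 0.010955521486129743 carrier len 0.013619734124023355 -0.07515568362969431
0.05560886677424326 gap 0.011027080252992857 carrier len 0.013742789191219129 -0.07522724239655743
block rear -0.05665103819610621 pad front est -0.056326173536300025
c z w6 0.05563246261958277
0.056 gap 0.014156486090984896 len 0.013798002948213706 -0.09954399658727961
0.058 gap 0.014016184566660747 len 0.013716449326327165 -0.09940369506295546
[[0.5767, -0.1744, 0.112], [0.6083, -0.1677, 0.112], [0.6106, -0.1794, 0.112], [0.5793, -0.1864, 0.112]] [ 0.59373058 -0.17701323  0.112     ]
bar ang cw from +y 77.74311858477037 [np.float64(78.09070543025867), np.float64(77.39338891749131)]
mark [ 0.57032107 -0.15610596  0.08      ] [ 0.57909361 -0.16381882  0.08      ]
```

```bash
python3 - <<'E'
from h import *
a=load("top0")[0]; b=snap("top","t11")[0]
d=cv2.absdiff(a,b).max(2); n,l,s,c=cv2.connectedComponentsWithStats((d>40).astype(np.uint8))
print([(s[i].tolist()) for i in range(1,n) if s[i,4]>12])
print(read_state()["time"]); print(close_job())
E
```

```text
[[439, 7, 201, 393, 48946], [531, 24, 14, 4, 37], [524, 38, 14, 11, 119], [366, 178, 24, 17, 352], [392, 179, 24, 17, 206], [410, 191, 6, 5, 28], [447, 203, 7, 8, 34], [455, 207, 9, 5, 20], [445, 212, 8, 4, 24], [226, 256, 28, 20, 383], [465, 345, 39, 55, 1527]]
27.1
the job is handed in; nothing more can be done
None
```

The slotted block is clamped upright in the fixture at about 12 N. I turned only the inner knob, let go, and handed the job in at 27.1 s with the gripper clear of everything.

**Placing:** I set the block down on its long sides and released it. Its centre measured within about 1 mm of the nest in both directions, with yaw close to 0.

**Clamping:** I gripped the knob's bar above the ring and turned it clockwise about 1.36 rad.

| Last check | Result |
|---|---|
| Spring gap in the wrist view | 14.1 mm before, 11.0 mm after: about 3.1 mm of squeeze, or 12.4 N |
| Jaw travel | 24.3 mm, with contact expected at about 21.3 mm: about 3.0 mm of squeeze |
| Torque at the end of turning | 0.57 N m against about 0.36 N m running free: about 11.7 N |
| Ring mark | moved less than 0.4 mm |
| Top view, before against after | differences only at the arm, the jaw and knob area, and the block's old and new places |

**Disagreements:**
- The wrist camera read about 1 mm high in world x compared with the arm, so I allowed for that when placing and gripping.
- The torque readings scattered by about 0.03 N m, which is 1 to 2 N. The spring gap is therefore the more reliable figure.
- In the last top view the arm hid the right side of the bench, so anything behind it was not rechecked there.

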